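Level the display shelf with its push-to-turn foot

ROBOT

A 6-joint arm with a two-finger parallel gripper is mounted at the origin on a cart in front of the work surface, level with it; the furniture and walls round the work are solid. World frame = base frame: x ahead of the robot, y to its left, z up, the work surface at z = 0. Lengths are in m, angles in rad, forces in N, time in s.
With the tool pointing down it reaches from about 0.3 to 0.775 m from the base axis. Payload 14.6 kg.
Tool frame: the origin (TCP) lies between the finger pads, 19 mm behind the fingertips; this is the grasp point; z points along the fingers, y is the line along which they close (so a half turn about z gives the same grasp; the last joint's range is limited). The gripper opens to 85 mm and grips with 20 to 120 N. Pads are 22 mm wide; open, the fingers measure 114 mm over their backs; the gripper's body (76 mm by 85 mm) begins 54 mm behind the grasp point. The pads swing forward as they close: fully open they stand 13 mm farther back than shut.
Start: joints at [1.243, 0.3, 1.521, -0, 1.321, -0.067], TCP at [0.142, 0.531, 0.25] pointing down, gripper open.
Joint ranges: [-3.03, 3.03], [-0.79, 2.21], [0.23, 2.52], [-1.04, 4.18], [0, 3.07], [-2.55, 2.55]. Speed limits (rad/s): [2.22, 2.22, 2.57, 3.14, 3.14, 3.14].

INTERFACE

Orientations are given as a unit quaternion [x, y, z, w].
In Python, from station import arm, viewer gives the robot as it stands (arm), with the cameras (viewer).
- The arm moves only by the shell command python3 inch.py 'ROWS' [FORCE]. ROWS is a JSON list of rows, 1 to 8 of them, each of 7 numbers: the opening from 0.0 (shut) to 1.0 (fully open), then dx, dy, dz in m, then a rotation vector rx, ry, rz in rad; each row shifts and turns the commanded pose from where the row before left it, along the tool's axes as they then stand; what a row does not reach is not made up. A row lasts 1/12 s, in which the tool goes at most 0.0417 m and 0.125 rad, less where a joint would pass 70% of its speed; a pose out of reach is approached as far as the arm can. The fingers move at their own pace and stop on an object; FORCE is the grip in N (left out, the last holds). Time passes only in rows, so rows that do not move let the fingers close. It prints the time, the measured TCP pose, the force, the opening and the grip force at its end.
- arm.observe(): the state, without advancing time (a new reading comes with each control period).
- viewer.camera(name): name is "scene" or "top" or "wrist"; returns a dict with "pixels" (384x512x3 uint8, red, green, blue), "mtx" (3x3 intrinsics, pixels), "camera_from_world" (4x4, takes a point from world to camera coordinates); the wrist camera has in their place "hand_eye" (4x4, takes a point from camera to tool coordinates, whose origin is the TCP and whose axes are the flange's). Camera axes: x right, y down, z forward; pixel columns grow to the right and rows downward; lengths in m; the calibration is good to about 2 mm. The wrist camera is an equidistant fisheye: a pixel r from the principal point sees the ray r / f radians off the axis. A picture is of the moment at which its call begins: read the wrist's pose just before it. There is no depth.
- arm.close_job(): hands the job in; it is judged then, once.
The state is a dict: "t": time; "q": joint angles; "qd": joint speeds; "joint_torque": joint torques, N m; "eef_pos": TCP position; "tool_rot": TCP orientation; "wrist_force": force on the tool from outside, world axes, zero at the start; "wrist_torque": the same for the moment, N m; "finger_gap": opening from 0.0 (shut) to 1.0 (fully open); "gripper_force": force on a finger pad.
Only numpy, scipy, OpenCV 4.12 (cv2) and the standard library are available. Lean on these libraries where they do the work, as an engineer would, in place of code of your own. Each camera call takes 0.05 s, during which the arm holds its last target. There are 200 camera calls.

TASK

The little display shelf on the counter leans down a little at the front, as the bubble of its built-in spirit level shows. Take the wing knob at the front end of the level and push it down until the level sits firmly on the shelf and the knob grips the levelling foot, then keep pushing and turn it until the bubble lies between the two lines. Finish while still holding the knob pressed down, with the bubble centred, and do not disturb the two shakers, the pill box or the pen.

Things in the scene. Friction and masses are not known exactly. Their poses are not given: they have to be found in the camera images.
- stand: dark steel base plate of the display shelf, 210 x 200 x 12 mm, fixed to the counter. Origin: centre of its underside; x points from front (knob end, robot side) to rear (hinge), z up. Above it the wooden shelf board, 200 x 196 x 12 mm, top about 52 mm over the counter. The knob's axis is at x = -0.065, y = 0
- knob_grip (a point): point on the knob's axis in the wing, 26 mm above the top of the level's bar, 13 mm below the top of the wing; about 104 mm over the counter (1 to 2.5 mm lower as the shelf leans). Take hold with the TCP here: fingertips then stand just clear above the knob's collar. It goes down 4 mm when pressed, and rises up to 2.5 mm as the shelf comes level
- knob: black knob, upright axis: collar 40 mm across, on it a wing 40 mm long (along its own x), 13 mm thick (its y, the way to pinch it), 34 mm high. Origin on the axis, 48 mm below point knob_grip. Unpressed it spins idly. Pressed down, its rubber pads turn the foot; clockwise from above raises the shelf's front. Let go, it springs up and the foot stays. Turns 3 rad either way from wing front-to-rear
- foot: levelling foot: steel screw under the knob on the same axis, 47 mm across at its top, which lies level with the shelf top. Only the pressed knob turns it, against 0.02 to 0.04 N m. At the start it is 0.5 to 1.35 rad short: turn clockwise. Origin on the axis at the shelf top
- level (a joint): travel of the spirit level (aluminium bar 188 x 30 x 22 mm along the middle of the shelf, on springs, knob in its front end), m: 0 = up, 0.004 = down on the shelf, where the knob's pads meet the foot. The springs push back with about 2 N at first, 3 N at 0.004; press on to 8 to 16 N in all so that the pads do not slip
- bubble (a joint): place of the dark 14 mm bubble in the clear vial, m from the middle between the two lines: 0 = centred, positive = towards the rear (front too low), negative = towards the front. 16 mm per rad of the foot; clockwise makes it fall. The two black lines are 20 mm apart, so the bubble lies between them within +-0.003
- vial (a point): middle of the vial on top of the spirit level, between the two lines, 95 mm behind the knob's axis; the vial is 76 mm long, 14 mm thick
- shelf (a joint): lean of the shelf about its rear hinge, rad: 0 = level, negative = front low, 0.012 per rad of the foot
- salt_shaker: pale shaker, 39 mm across, 70 mm high, standing left of the shelf; leave alone. Origin: centre of its underside
- pepper_shaker: black shaker with a pale cap, 39 mm across, 70 mm high, standing right of the shelf; leave alone. Origin: centre of its underside
- pen: black pen, 132 mm long, 11 mm thick, lying in front of the shelf; leave alone. Origin: centre of its underside
- oval_box: pale shell-shaped pill box, 63 x 60 x 27 mm, standing loose on the shelf at the rear left; leave alone. Origin: centre of its underside

How it is judged:
By the outcome, as a careful person would: the job done as asked, in the order asked, and still so for the second after the job is handed in, while the arm keeps its last pose, push and grip.
It also fails if it takes over 48 s, if anything falls off the work surface, if the arm or the gripper's body presses on something with over 40 N, if the wrist force passes 120 N, or if a joint passes its speed limit or range.

## Working session

There is one attempt and no reset: what is moved stays moved. The work goes in short steps, Python scripts to look and compute and a shell command to move; the robot and the scene stay as the last step left them, time stands still between calls to the robot, and variables do not carry over. Pictures are saved under pics/ and viewed, at most 10 in all, crops included, and the job is handed in when it is done.

```bash
mkdir -p pics; ls; python3 - <<'E'
from station import arm, viewer
import cv2,numpy as np
s=arm.observe();print({k:np.round(v,3) for k,v in s.items()})
for n in("scene","top"):
    c=viewer.camera(n);cv2.imwrite(f"pics/{n}0.png",c["pixels"][...,::-1]);print(c["mtx"].tolist(),np.round(c["camera_from_world"],4).tolist())
a=[cv2.imread(f"pics/{n}0.png") for n in("scene","top")]
E
```

```text
inch.py
pics
station.py
{'t': np.float64(0.0), 'q': array([ 1.243,  0.301,  1.522, -0.   ,  1.321, -0.067]), 'qd': array([-0.   , -0.002,  0.001,  0.   , -0.   ,  0.   ]), 'joint_torque': array([-4.0000e-03, -5.4348e+01, -3.6181e+01, -0.0000e+00,  4.0000e-03,
       -0.0000e+00]), 'eef_pos': array([0.142, 0.531, 0.249]), 'tool_rot': array([ 0.13 ,  0.992, -0.001, -0.   ]), 'wrist_force': array([ 0.298, -0.202, -0.05 ]), 'wrist_torque': array([ 0.023,  0.016, -0.033]), 'gripper_force': np.float64(0.0), 'finger_gap': np.float64(0.999)}
[[463.36960558580506, 0.0, 251.47159026159454], [0.0, 463.36960558580506, 188.78671055860784], [0.0, 0.0, 1.0]] [[0.6868, -0.7267, 0.0135, -0.4015], [-0.4729, -0.461, -0.7509, 0.3723], [0.5519, 0.5093, -0.6603, 0.6516], [0.0, 0.0, 0.0, 1.0]]
[[462.13130236133986, 0.0, 254.15463167822213], [0.0, 462.13130236133986, 193.62339482812843], [0.0, 0.0, 1.0]] [[-0.0153, -0.9999, 0.005, 0.0116], [-0.9975, 0.015, -0.0684, 0.5817], [0.0684, -0.006, -0.9976, 1.0146], [0.0, 0.0, 0.0, 1.0]]
```

View pics/top0.png

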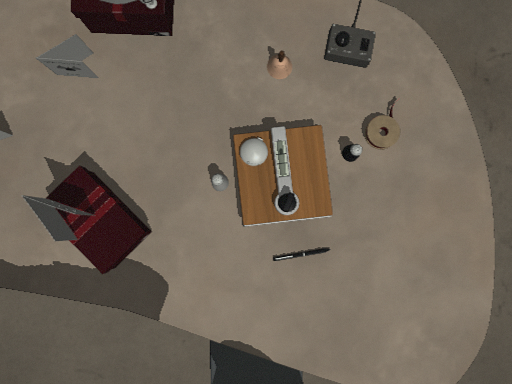

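View pics/scene0.png

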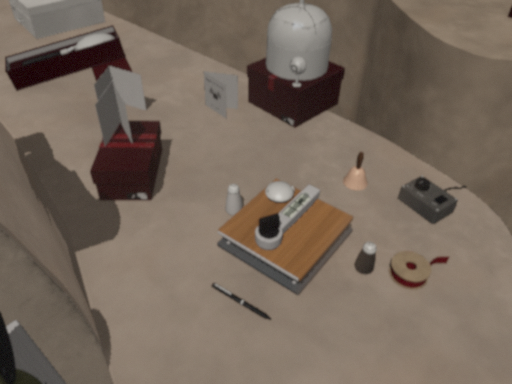

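Shelf is near top px (285,175), knob near (287,202) in top and (269,230) in scene. I'll enlarge both.

```bash
python3 - <<'E'
import cv2,numpy as np
a=cv2.imread("pics/top0.png")[110:240,225:345];b=cv2.imread("pics/scene0.png")[175:265,225:330]
f=lambda i,k:cv2.resize(i,None,fx=k,fy=k,interpolation=cv2.INTER_CUBIC)
a=f(a,4);b=f(b,3)
o=np.zeros((520,800,3),np.uint8);o[:,:480]=a;o[:270,480:795]=b;cv2.imwrite("pics/crop.png",o)
E
```

```text
(no output)
```

View pics/crop.png

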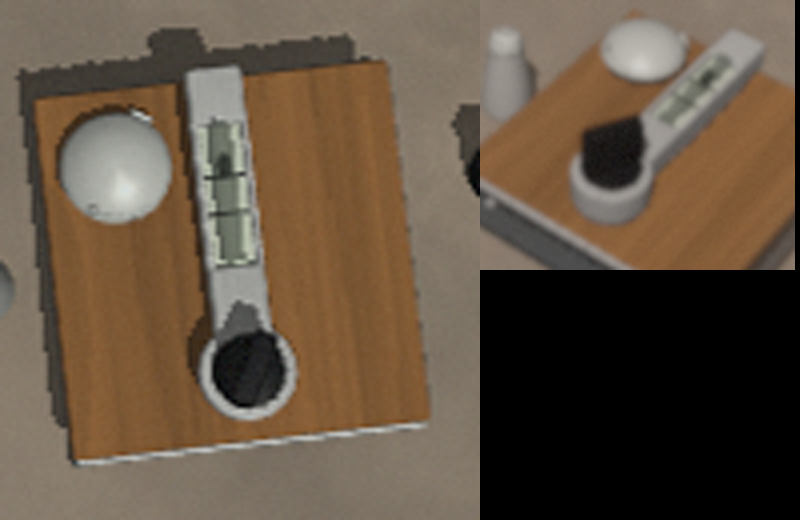

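The top crop shows the foot disc centred at about (287.0,203.0) px, the bubble about 18 mm to the rear of the lines' middle, and the shelf corners. The wing's angle is unclear, so I'll compute positions and enhance the dark pixels.

```bash
cat > h.py <<'E'
from station import arm, viewer
import cv2,numpy as np
from scipy.spatial.transform import Rotation as R
def ray(c,uv,z):
    M=c["camera_from_world"];d=M[:3,:3].T@np.linalg.inv(c["mtx"])@[*uv,1];o=-M[:3,:3].T@M[:3,3]
    return o+d*(z-o[2])/d[2]
E
python3 - <<'E'
from h import *
c=viewer.camera("top")
t=lambda x,y,z:ray(c,(225+x/4,110+y/4),z)
print("foot",t(248,372,.049)); print("knob collar",t(249,370,.085))
print("vial",t(230,195,.085))
P=[t(*p,.051) for p in((78,461),(428,424),(387,62),(36,100))]
print(np.round(P,4)); ctr=np.mean(P,0);print(ctr)
s=(P[2]+P[3]-P[0]-P[1]);print("yaw",np.arctan2(s[1],s[0]))
s=(P[0]+P[3]-P[2]-P[1]);print("yaw2",np.arctan2(-s[0],s[1]))
o=[]
for n,(x,y,w,h) in(("top",(272,187,30,30)),("scene",(250,205,40,40))):
    i=viewer.camera(n)["pixels"][y:y+h,x:x+w,::-1].astype(float)
    i=np.clip(i*5,0,255).astype(np.uint8);o.append(cv2.resize(i,(400,400),interpolation=cv2.INTER_CUBIC))
cv2.imwrite("pics/enh.png",np.hstack(o))
E
```

```text
foot [ 0.55834665 -0.06806866  0.049     ]
knob collar [ 0.55769172 -0.06584521  0.085     ]
vial [ 0.6501884  -0.05769493  0.085     ]
[[ 0.5115  0.0249  0.051 ]
 [ 0.5286 -0.1648  0.051 ]
 [ 0.7273 -0.1477  0.051 ]
 [ 0.709   0.0452  0.051 ]]
[ 0.61912282 -0.06060201  0.051     ]
yaw 0.09417190405586034
yaw2 0.0922643305257418
```

View pics/enh.png

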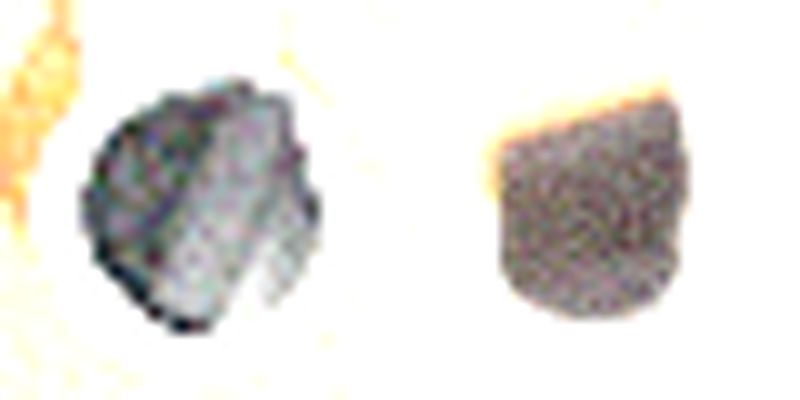

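Top half: the wing's light top band runs from about (195,310) to (255,105), i.e. tilted to the right, at world angle ≈ -0.41 rad. The scene view agrees with a broad wing face. Now the shift to a hover.

```bash
cat >> h.py <<'E'
def delta(p,ya):  # tool shift and turn to reach TCP p with tool y at world angle ya, pointing down
    s=arm.observe();r=R.from_quat(s["tool_rot"]);T=np.array([[np.sin(ya),np.cos(ya),0],[-np.cos(ya),np.sin(ya),0],[0,0,-1]])
    T=R.from_matrix(T); T=R.from_matrix(np.c_[np.cross([np.cos(ya),np.sin(ya),0],[0,0,-1]),[np.cos(ya),np.sin(ya),0],[0,0,-1]])
    print("shift",np.round(r.inv().apply(np.array(p)-s["eef_pos"]),4),"turn",np.round((r.inv()*T).as_rotvec(),4))
E
python3 - <<'E'
from h import *
c=viewer.camera("scene")
a=ray(c,(260,219.5),.115);b=ray(c,(277,214.2),.115);print(a,b,np.arctan2(*(b-a)[1::-1]))
delta((.557,-.0665,.22),1.16)
E
```

```text
[ 0.54306171 -0.0584713   0.115     ] [ 0.57512353 -0.07168951  0.115     ] -0.3910412295114355Traceback (most recent call last):
  File "<stdin>", line 4, in <module>
  File "h.py", line 9, in delta
    T=R.from_matrix(T); T=R.from_matrix(np.c_[np.cross([np.cos(ya),np.sin(ya),0],[0,0,-1]),[np.cos(ya),np.sin(ya),0],[0,0,-1]])
  File "scipy/spatial/transform/_rotation.pyx", line 1143, in scipy.spatial.transform._rotation.Rotation.from_matrix
ValueError: Non-positive determinant (left-handed or null coordinate frame) in rotation matrix 0: [[ 0.91680311  0.39933953  0.        ]
 [-0.39933953  0.91680311  0.        ]
 [ 0.          0.         -1.        ]].
```

```bash
python3 - <<'E'
s=open('h.py').read().split('\n')
s=[l.split(';T=np')[0] if ';T=np' in l else l.replace('T=R.from_matrix(T); ','') for l in s]
open('h.py','w').write('\n'.join(s))
E
python3 - <<'E'
from h import *
delta((.557,-.0665,.2),1.17)
E
```

```text
shift [-0.5553 -0.4705  0.05  ] turn [-0.0004  0.      0.14  ]
```

```bash
A='[1,-0.02777,-0.02353,0,0,0,0]'; true
python3 inch.py '[[1,-0.0278,-0.0235,0,0,0,0],[1,-0.0278,-0.0235,0,0,0,0],[1,-0.0278,-0.0235,0,0,0,0],[1,-0.0278,-0.0235,0,0,0,0],[1,-0.0278,-0.0235,0,0,0,0],[1,-0.0278,-0.0235,0,0,0,0],[1,-0.0278,-0.0235,0,0,0,0],[1,-0.0278,-0.0235,0,0,0,0]]'
python3 inch.py '[[1,-0.0278,-0.0235,0,0,0,0],[1,-0.0278,-0.0235,0,0,0,0],[1,-0.0278,-0.0235,0,0,0,0],[1,-0.0278,-0.0235,0,0,0,0],[1,-0.0278,-0.0235,0,0,0,0],[1,-0.0278,-0.0235,0,0,0,0],[1,-0.0278,-0.0235,0,0,0,0],[1,-0.0278,-0.0235,0,0,0,0]]'
python3 inch.py '[[1,-0.0278,-0.0235,0,0,0,0],[1,-0.0278,-0.0235,0,0,0,0],[1,-0.0278,-0.0235,0,0,0,0],[1,-0.0278,-0.0235,0,0,0,0],[1,0,0,0.025,0,0,0.07],[1,0,0,0.025,0,0,0.07],[1,0,0,0,0,0,0],[1,0,0,0,0,0,0]]'
python3 - <<'E'
from h import *
delta((.557,-.0665,.2),1.17)
s=arm.observe();print(s["t"],s["q"],s["wrist_force"])
c=viewer.camera("wrist");print(c["mtx"],c["hand_eye"]);cv2.imwrite("pics/w1.png",c["pixels"][...,::-1])
E
```

```text
t: 0.97
eef_pos: [0.3088, 0.2908, 0.2501]
tool_rot: [0.13, 0.992, 0.0, 0.0]
wrist_force: [0.5, 0.7, -0.4]
finger_gap: 0.999
gripper_force: 0.0
t: 1.63
eef_pos: [0.4753, 0.0516, 0.2501]
tool_rot: [0.13, 0.991, 0.0, 0.0]
wrist_force: [0.7, 1.4, -0.2]
finger_gap: 1.001
gripper_force: 0.0
t: 2.3
eef_pos: [0.5575, -0.066, 0.1996]
tool_rot: [0.198, 0.98, -0.0, -0.001]
wrist_force: [-0.4, 0.6, 1.1]
finger_gap: 1.002
gripper_force: 0.0
shift [ 0.0002 -0.0007 -0.0004] turn [-0.0005 -0.0022  0.0021]
2.3 [-1.83061199e-01  3.71110527e-01  1.54712784e+00  1.42575730e-05
  1.22558842e+00 -1.35515672e+00] [-0.38203722  0.60590058  1.07149874]
[[297.31863964   0.         253.85878261]
 [  0.         297.31863964 187.98129912]
 [  0.           0.           1.        ]] [[ 5.00431384e-04 -9.50141866e-01 -3.11817548e-01  8.03303647e-02]
 [ 9.99999763e-01  3.27952505e-04  6.05578042e-04  6.24737882e-04]
 [-4.73123705e-04 -3.11817777e-01  9.50141805e-01 -1.23646833e-01]
 [ 0.00000000e+00  0.00000000e+00  0.00000000e+00  1.00000000e+00]]
```

View pics/w1.png

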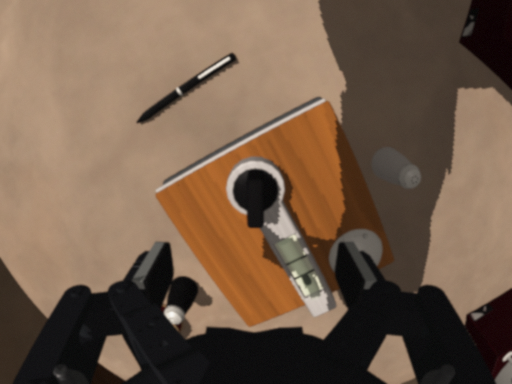

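The wrist view: collar centred at about (256,188), wing running almost vertically in the image at column ≈256, i.e. already along the tool's x. Zooming in for accuracy.

```bash
python3 - <<'E'
from h import *
i=cv2.imread("pics/w1.png")[150:235,215:300].astype(float)
i=np.clip(i*4,0,255).astype(np.uint8)
o=cv2.resize(i,(595,595),interpolation=cv2.INTER_CUBIC)
cv2.imwrite("pics/w1c.png",o)
s=arm.observe();r=R.from_quat(s["tool_rot"])
c=viewer.camera("wrist");H=np.linalg.inv(c["hand_eye"])
def proj(pw):
    p=r.inv().apply(pw-s["eef_pos"]);q=H[:3,:3]@p+H[:3,3];th=np.arctan2(np.hypot(q[0],q[1]),q[2]);u=q[:2]/np.hypot(*q[:2])*th*c["mtx"][0,0]+c["mtx"][:2,2]
    return ((u-[215,150])*7).round(0)
k=np.array([.557,-.0665,0]);a=-.4;d=np.array([np.cos(a),np.sin(a),0]);n=np.array([-d[1],d[0],0])
for l,w in((1,1),(1,-1),(-1,-1),(-1,1)):print(proj(k+[0,0,.116]+d*.02*l+n*.0065*w))
print("foot",proj(k+[0,0,.0495]))
E
```

```text
[315. 532.]
[198. 532.]
[194. 184.]
[319. 185.]
foot [260. 191.]
```

View pics/w1c.png

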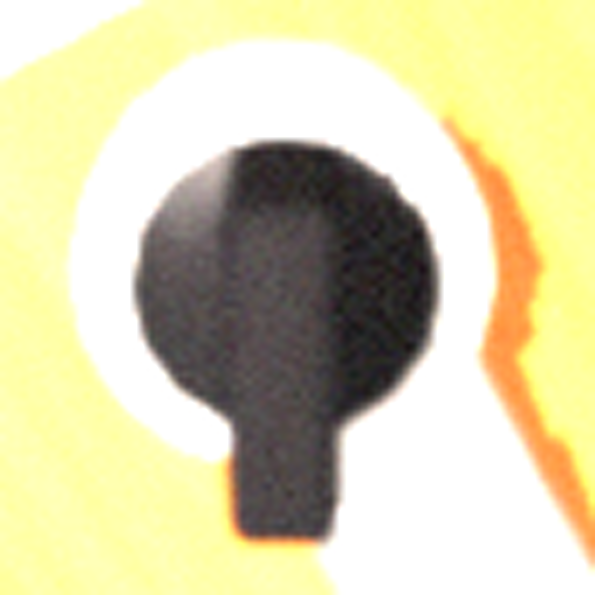

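The wing's top is centred at crop (283,372) against a predicted (257,358), so the true knob lies about 2.5 mm along +tool y and 1.5 mm along -tool x; the angle is right. Descend and close gently, 40 N.

```bash
python3 inch.py '[[1,-0.001,0.0015,0.03,0,0,0],[1,0,0,0.03,0,0,0],[1,0,0,0.02,0,0,0],[1,0,0,0.01,0,0,0],[1,0,0,0.0075,0,0,0],[1,0,0,0,0,0,0]]' 30
python3 inch.py '[[0,0,0,0,0,0,0],[0,0,0,0,0,0,0],[0,0,0,0,0,0,0],[0,0,0,0,0,0,0],[0,0,0,0,0,0,0],[0,0,0,0,0,0,0],[0,0,0,0,0,0,0],[0,0,0,0,0,0,0]]'
```

```text
t: 2.9
eef_pos: [0.5596, -0.0649, 0.1027]
tool_rot: [0.199, 0.98, 0.0, 0.0]
wrist_force: [-1.0, 0.4, 0.2]
finger_gap: 1.001
gripper_force: 0.0
t: 3.57
eef_pos: [0.5593, -0.0655, 0.1027]
tool_rot: [0.199, 0.98, -0.0, 0.0]
wrist_force: [-2.0, -3.3, 1.9]
finger_gap: 0.148
gripper_force: 34.4
```

```bash
python3 inch.py '[[0,0,-0.0008,0,0,0,0],[0,0,0,0.001,0,0,0],[0,0,0,0.001,0,0,0],[0,0,0,0.001,0,0,0],[0,0,0,0.001,0,0,0],[0,0,0,0,0,0,0],[0,0,0,0,0,0,0]]' 40
```

```text
t: 4.15
eef_pos: [0.5593, -0.0657, 0.0988]
tool_rot: [0.199, 0.98, 0.0, 0.0]
wrist_force: [0.0, 2.6, 5.2]
finger_gap: 0.145
gripper_force: 41.1
```

```bash
python3 inch.py '[[0,0,0.0003,0.0005,0,0,0],[0,0,0,0,0,0,0],[0,0,0,0,0,0,0]]' 
python3 inch.py '[[0,0,0,0.0005,0,0,0],[0,0,0,0,0,0,0],[0,0,0,0,0,0,0]]'
```

```text
t: 4.4
eef_pos: [0.5593, -0.0656, 0.0986]
tool_rot: [0.199, 0.98, -0.0, 0.0]
wrist_force: [-2.3, -0.3, 9.6]
finger_gap: 0.147
gripper_force: 41.7
t: 4.65
eef_pos: [0.5594, -0.0656, 0.0984]
tool_rot: [0.199, 0.98, -0.0, 0.0]
wrist_force: [-4.2, 1.4, 13.7]
finger_gap: 0.146
gripper_force: 42.4
```

```bash
python3 inch.py '[[0,0,0,-0.0001,0,0,0.05],[0,0,0,-0.0001,0,0,0.05],[0,0,0,-0.0001,0,0,0.05],[0,0,0,-0.0001,0,0,0.05],[0,0,0,0,0,0,0]]'
python3 - <<'E'
from h import *
c=viewer.camera("wrist");i=cv2.resize(c["pixels"][...,::-1],(800,600));
j=viewer.camera("top")["pixels"][120:200,255:315,::-1];j=cv2.resize(j,(300,400),interpolation=cv2.INTER_CUBIC)
k=viewer.camera("scene")["pixels"][175:265,235:335,::-1];k=cv2.resize(k,(445,400),interpolation=cv2.INTER_CUBIC)
cv2.imwrite("pics/t1.png",np.hstack([j,k]));cv2.imwrite("pics/t1w.png",i)
s=arm.observe();print(s["wrist_torque"],s["wrist_force"],s["q"])
E
```

```text
t: 5.07
eef_pos: [0.5595, -0.0655, 0.0988]
tool_rot: [0.297, 0.955, 0.0, 0.001]
wrist_force: [-3.3, 0.7, 13.0]
finger_gap: 0.144
gripper_force: 42.1
[ 0.48825338  0.51274546 -0.04719571] [-3.53388593  0.60776446 12.66833319] [-1.81631199e-01  4.96497564e-01  1.62559094e+00  1.12787255e-04
  1.01831620e+00 -1.15166054e+00]
```

View pics/t1.png

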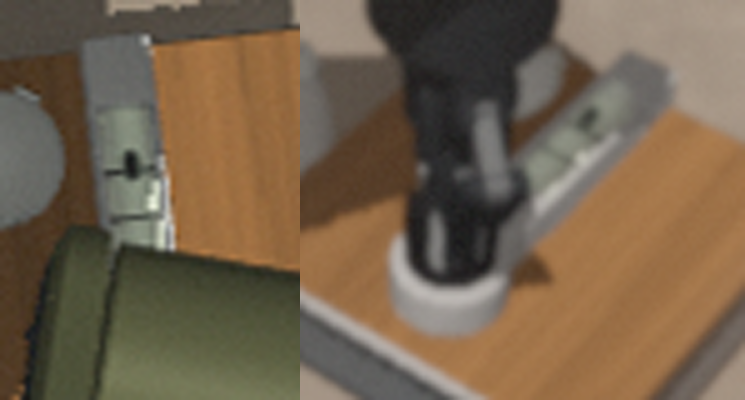

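View pics/t1w.png

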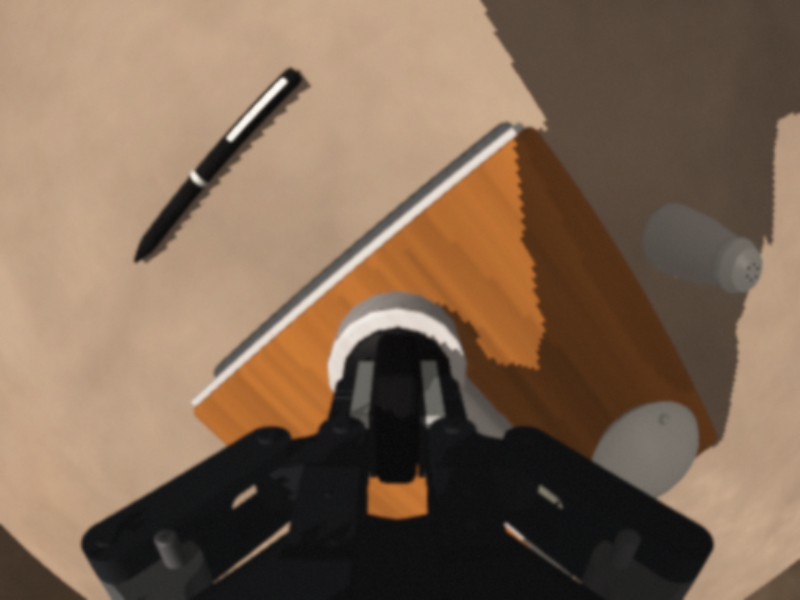

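Gripped on the wing, the bubble (top crop (132,163), lines at rows 172 and 217) is now about 13.8 mm to the rear, 0.2 rad having moved it as expected. About 0.85 rad remains.

```bash
python3 inch.py '[[0,0,0,-0.0001,0,0,0.05],[0,0,0,-0.0001,0,0,0.05],[0,0,0,-0.0001,0,0,0.05],[0,0,0,-0.0001,0,0,0.05],[0,0,0,-0.0001,0,0,0.05],[0,0,0,-0.0001,0,0,0.05],[0,0,0,0,0,0,0]]'
python3 inch.py '[[0,0,0,-0.0001,0,0,0.05],[0,0,0,-0.0001,0,0,0.05],[0,0,0,-0.0001,0,0,0.05],[0,0,0,-0.0001,0,0,0.05],[0,0,0,-0.0001,0,0,0.05],[0,0,0,-0.0001,0,0,0.05],[0,0,0,0,0,0,0]]'
```

```text
t: 5.8
eef_pos: [0.5597, -0.0654, 0.0995]
tool_rot: [0.437, 0.9, 0.0, 0.001]
wrist_force: [-1.5, 2.5, 12.8]
finger_gap: 0.148
gripper_force: 41.9
t: 6.38
eef_pos: [0.5599, -0.0654, 0.1001]
tool_rot: [0.566, 0.824, 0.001, 0.001]
wrist_force: [1.5, 2.1, 10.5]
finger_gap: 0.146
gripper_force: 41.7
```

```bash
python3 inch.py '[[0,0,0,0,0,0,0.05],[0,0,0,0,0,0,0.05],[0,0,0,0,0,0,0.05],[0,0,0,0,0,0,0],[0,0,0,0,0,0,0]]'
cat > v.py <<'E'
from h import *
import sys
j=viewer.camera("top")["pixels"][120:200,255:315,::-1];j=cv2.resize(j,(375,500),interpolation=cv2.INTER_CUBIC)
k=viewer.camera("scene")["pixels"][180:230,275:325,::-1];k=cv2.resize(k,(425,500),interpolation=cv2.INTER_CUBIC)
cv2.imwrite(sys.argv[1],np.hstack([j,k]))
E
python3 v.py pics/t2.png
```

```text
t: 6.8
eef_pos: [0.56, -0.0654, 0.1002]
tool_rot: [0.625, 0.78, 0.001, 0.001]
wrist_force: [0.7, 2.9, 11.8]
finger_gap: 0.147
gripper_force: 42.0
```

View pics/t2.png

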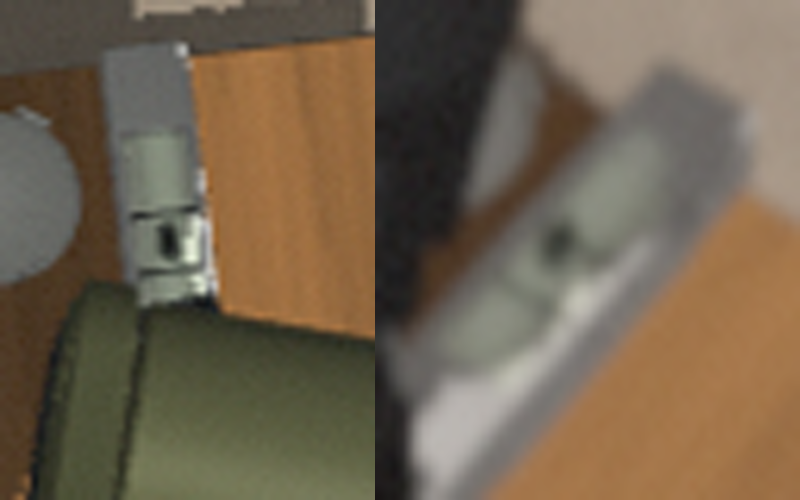

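Top crop: lines at rows 215 and 271 (middle 243), bubble centre ≈ 240, so ~+1 mm rear, already between the lines. I'll refine with intensity profiles along the vial.

```bash
cat > p.py <<'E'
from h import *
k=np.array([.559,-.0654,0]);a=.093;d=np.array([np.cos(a),np.sin(a),0]);n=np.array([-d[1],d[0],0])
z=.079+.003
for nm in("top","scene"):
    c=viewer.camera(nm);g=cv2.cvtColor(c["pixels"],cv2.COLOR_RGB2GRAY).astype(np.float32);M=c["camera_from_world"]
    S=np.arange(.070,.125,.001);rows=[]
    for off in(-.004,-.002,0,.002,.004):
        P=k+[0,0,z]+S[:,None]*d+off*n;q=P@M[:3,:3].T+M[:3,3];u=q@c["mtx"].T;u=(u[:,:2]/u[:,2:]).astype(np.float32)
        rows.append(cv2.remap(g,u[:,0],u[:,1],cv2.INTER_CUBIC)[:,0] if 0 else cv2.remap(g,u[None,:,0].copy(),u[None,:,1].copy(),cv2.INTER_CUBIC)[0])
    print(nm);
    for r in rows:print(' '.join(f"{int(x)}" for x in r))
E
python3 p.py
```

```text
top
38 37 46 61 85 109 126 129 125 137 147 130 104 93 96 123 164 190 180 162 158 155 155 155 138 119 112 115 118 124 122 113 99 85 85 107 131 136 131 130 130 130 130 130 130 130 130 131 131 131 131 132 130 129 129
44 42 50 68 92 119 136 145 141 138 136 122 102 90 97 113 123 123 107 88 81 78 77 80 80 78 79 82 92 105 114 110 104 100 103 118 133 140 138 137 137 137 136 136 136 137 138 138 136 135 136 137 137 135 135
41 42 51 74 100 125 137 144 143 142 143 133 106 91 108 129 123 102 77 56 38 31 26 26 26 20 23 34 53 74 92 101 102 103 103 116 134 145 142 139 139 138 138 139 139 139 138 138 138 138 139 140 139 137 137
43 44 48 78 116 143 142 138 139 139 142 135 107 85 104 136 136 114 84 60 38 34 33 33 32 30 34 40 53 78 101 108 98 96 101 116 131 142 140 137 138 138 138 138 136 134 134 137 138 137 137 136 136 136 136
42 51 67 96 122 140 140 135 135 134 137 134 104 73 85 125 141 131 112 97 83 75 73 76 80 82 85 82 83 100 124 123 96 86 105 126 133 135 135 133 133 133 134 134 133 131 130 131 131 131 131 132 132 133 133
scene
135 130 126 123 122 122 123 126 129 133 133 130 124 117 110 101 90 84 81
[... 279 characters left out ...]
 140 140 140 140 141 141 140 140 139 137 136 135 134 133 132 131
132 129 124 119 117 117 120 124 128 131 134 135 134 131 126 118 110 100 91 85 80 73 67 65 67 71 77 85 96 105 112 120 127 132 135 136 137 138 138 138 139 139 138 138 138 137 136 135 135 134 133 132 132 131 130
124 121 118 114 110 110 113 117 120 123 126 127 128 128 127 123 119 113 108 102 96 90 86 85 84 87 91 96 100 106 112 117 121 124 126 129 130 129 129 131 132 132 132 133 132 131 131 132 130 128 128 127 127 125 125
115 113 110 107 105 104 105 107 109 111 112 114 114 115 115 116 114 112 111 109 106 102 99 97 96 98 99 100 103 105 109 112 113 113 115 117 117 117 118 117 116 117 118 118 118 119 120 119 119 119 118 116 116 116 116
```

```bash
sed -e 's/(-.004,-.002,0,.002,.004)/(-.010,-.008,-.006,-.004,-.002,0,.002)/' -e 's/("top","scene")/("scene",)/' p.py > p2.py; python3 p2.py
python3 - <<'E'
from h import *
k=cv2.cvtColor(np.mean([viewer.camera("scene")["pixels"].astype(float) for _ in range(6)],0).astype(np.uint8)[190:220,283:313],cv2.COLOR_RGB2BGR)
j=cv2.imread("pics/scene0.png")[190:220,283:313]
cv2.imwrite("pics/t3.png",np.hstack([cv2.resize(x,(400,400),interpolation=cv2.INTER_LANCZOS4) for x in(j,k)]))
E
```

```text
scene
121 119 116 113 110 110 116 122 127 132 136 138 139 139 138 138 136 131 128 124 120 113 109 106 105 107 111 117 122 124 125 125 126 127 127 127 127 127 128 128 128 128 127 127 127 127 126 125 124 123 121 119 118 117 116
128 125 120 116 114 114 116 121 125 129 129 128 127 126 124 122 120 119 118 114 112 111 108 106 107 109 114 120 125 128 130 132 132 133 133 133 133 133 133 133 134 134 133 132 131 131 130 130 130 128 127 126 125 124 123
131 128 124 121 120 120 122 125 129 131 131 129 127 122 115 110 106 102 98 97 96 94 95 97 99 102 108 117 124 129 133 135 137 138 138 138 138 138 137 137 138 138 137 136 136 135 135 135 134 133 132 131 130 129 129
134 129 126 123 121 121 124 127 130 133 133 130 124 118 111 102 91 86 82 79 74 73 76 77 79 84 94 104 114 123 131 136 139 141 142 141 140 139 139 139 139 140 140 140 140 139 139 138 137 136 135 134 133 132 132
133 130 126 123 121 122 124 128 132 134 135 134 129 123 115 103 93 85 76 70 66 63 61 59 60 65 75 85 98 112 122 128 133 137 140 140 140 139 139 139 139 139 140 140 140 139 139 139 138 137 135 134 134 133 133
131 127 122 119 118 118 120 125 129 131 133 133 132 129 123 115 107 98 90 84 79 72 66 65 67 71 77 85 96 104 112 121 128 132 134 135 137 138 137 137 137 137 137 138 138 137 136 136 136 135 133 132 131 131 130
123 121 119 116 112 112 114 118 121 123 126 127 127 127 125 122 119 114 109 103 97 90 86 84 82 84 90 96 101 105 111 116 121 124 127 129 130 130 130 130 130 130 131 132 133 132 133 132 131 130 129 127 125 125 124
```

View pics/t3.png

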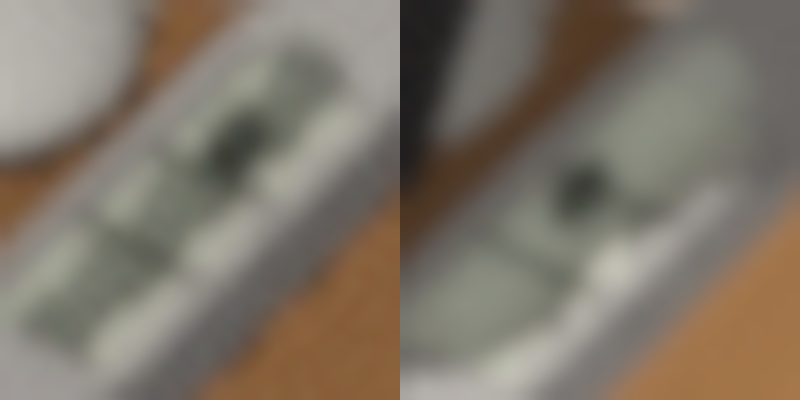

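```bash
sed -e 's/(-.004,-.002,0,.002,.004)/(-.010,-.008,-.004,-.002,0,.002,.004)/' -e 's/S=np.arange(.070,.125/S=np.arange(.070,.132/' -e 's/g=cv2.cvtColor([^)]*)/g=cv2.imread(f"pics\/{nm}0.png",0)/' -e 's/z=.079+.003/z=.084/' p.py > p3.py; python3 p3.py
python3 -c "
from h import *
for n in('top','scene'):
    c=viewer.camera(n);M=c['camera_from_world'];print(-M[:3,:3].T@M[:3,3])"
```

```text
top
137 131 137 140 130 120 120 127 135 145 148 143 137 134 133 140 144 137 128 130 134 131 124 122 123 125 131 140 150 155 155 148 135 121 122 136 138 132 128 126 126 128 126 123 127 136 143 143 143 152 159 150 135 118 108 103 107 112 114 120 128 139
170 168 171 175 176 174 176 179 181 187 179 159 135 114 112 140 173 178 169 167 169 171 173 174 175 177 178 181 185 186 189 175 117 64 86 153 181 171 168 168 169 170 171 173 175 180 180 175 170 172 178 173 165 156 153 153 155 161 166 164 152 143
144 140 139 136 134 131 129 126 124 125 123 117 110 104 103 121 147 158 151 145 139 136 135 135 131 126 123 121 121 121 117 108 94 83 99 132 156 152 143 141 141 137 131 130 127 126 124 120 117 116 117 126 142 156 155 149 146 140 129 119 128 145
112 110 110 110 110 109 108 106 106 107 109 101 89 84 88 100 112 119 118 114 112 110 110 111 109 107 106 106 107 110 103 92 79 69 66 74 82 81 75 73 74 73 71 80 90 100 104 107 105 105 105 108 112 115 115 113 113 112 107 100 103 112
111 111 111 112 114 114 114 114 114 116 117 105 86 78 88 101 108 113 113 111 112 114 114 113 113 115 115 114 114 117 111 96 76
[... 1613 characters left out ...]
119 119 116 111 108 106 103 102 104 104 105 109 116 119 124 133 137 137 136 136 133 128 126 123 118 115 115 117 120 123 129 136 142
148 144 139 133 128 124 122 125 132 140 146 150 152 153 152 149 147 144 142 140 137 133 128 123 119 120 123 128 135 140 143 143 141 138 134 132 133 132 130 132 133 134 137 142 146 148 150 153 153 150 147 143 138 134 131 129 127 128 132 135 139 144
151 148 143 138 133 128 124 124 127 133 140 145 148 149 150 149 148 147 145 144 142 140 137 131 126 123 124 128 133 139 143 145 146 146 143 142 142 143 142 141 140 141 142 144 146 149 150 151 150 150 149 147 145 143 142 142 142 143 144 145 147 150
[0.51110785 0.00906795 1.05199437]
[ 0.09220116 -0.45202001  0.71519774]
```

Right panel: the bubble sits between the two lines. The profiles give its centre within about 1 mm of the middle, it moved 15.2 mm for the 0.95 rad turned, and parallax stays within that. The push is steady, so I'm handing in.

```bash
python3 -c "
from h import *
s=arm.observe();print(s['t'],s['wrist_force'],s['gripper_force'],s['eef_pos'])
print(arm.close_job())"
```

```text
7.55 [ 0.65644078  3.39586897 13.04435917] 41.9659298658371 [ 0.55996034 -0.06536813  0.10022389]
the job is handed in; nothing more can be done
None
```

I pressed the knob down with about 13 N and turned it 0.95 rad clockwise. The bubble is within about 1 mm of centre between the lines, and I handed the job in at 7.6 s still holding the knob down; the shakers, pill box and pen were not touched.

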